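# Index the swivel vise to 45 degrees and check its jaw gap with a gauge

## Robot

A 6-joint arm with a two-finger parallel gripper is mounted at the origin on a cart in front of the work surface, level with it; the furniture and walls round the work are solid. World frame = base frame: x ahead of the robot, y to its left, z up, the work surface at z = 0. Lengths are in m, angles in rad, forces in N, time in s.
With the tool pointing down it reaches from about 0.375 to 0.9 m from the base axis. Payload 3.1 kg.
Tool frame: the origin (TCP) lies at the very end of the fingers, on their centre line; the grasp point (between the pads) lies 19 mm behind it (manip.pinch_z is the distance from the TCP to the grasp point, in m); z points along the fingers, y is the line along which they close (so a half turn about z gives the same grasp; the last joint's range is limited). The gripper opens to 85 mm and grips with 20 to 120 N. Pads are 22 mm wide; open, the fingers measure 114 mm over their backs; the gripper's body (76 mm by 85 mm) begins 54 mm behind the grasp point. The pads swing forward as they close: fully open they stand 13 mm farther back than shut.
Start: joints at [1.163, 0.527, 1.433, -0, 1.181, -0.178], TCP at [0.142, 0.609, 0.231] pointing down, gripper open.
Joint ranges: [-3.08, 3.08], [-0.75, 2.2], [0.22, 2.44], [-1.43, 4.57], [0, 2.65], [-2.85, 2.85]. Speed limits (rad/s): [2.79, 2.79, 3.14, 3.14, 3.14, 3.14].

## Interface

Orientations are given as a unit quaternion [x, y, z, w].
In Python, from station import manip gives the robot as it stands.
- The arm moves only by the tool servo_tool, never from a script. Its argument "commands" is one flat list of numbers, 7 for each row, row after row: the shift along the tool's x, y, z each as a share of 500 mm, from -1 to 1, then the turn, a rotation vector about the tool's x, y, z each as a share of 360 degrees, from -1 to 1, then the opening, from -1 (shut) to 1 (fully open). In form: [dx, dy, dz, rx, ry, rz, claw, dx, dy, dz, rx, ry, rz, claw, ...]. A call has 1 to 12 rows; each row shifts and turns the commanded pose from where the row before left it, along the tool's axes as they then stand; what a row does not reach is not made up. A row lasts 1/12 s, in which the tool goes at most 41.7 mm and 7.16 degrees, less where a joint would pass 70% of its speed; a pose out of reach is approached as far as the arm can. A call with a number of a shift or a turn outside -1 to 1 is refused whole. A call with a gripper value outside its range is refused whole. The fingers move at their own pace and stop on an object; "force" is the grip in N (left out, the last holds). Time passes only in rows, so rows that do not move let the fingers close. It gives the time, the measured TCP pose, the force, the opening and the grip force at its end, in the units of the state.
- manip.sense(): the state, without advancing time (a new reading comes with each control period).
- manip.snapshot(name): name is "side" or "top" or "wrist"; returns a dict with "img" (400x640x3 uint8, red, green, blue), "mtx" (3x3 intrinsics, pixels), "world_to_cam" (4x4, takes a point from world to camera coordinates). Camera axes: x right, y up, looking along -z (the intrinsics and any distortion apply to the point x, -y, -z); pixel columns grow to the right and rows downward; lengths in m; the calibration is good to about 2 mm. A picture is of the moment at which its call begins. There is no depth.
- manip.sign_off(): hands the job in; it is judged then, once.
Trained networks look in a picture, given as the dict that the camera call returned (one of the last four; its "shot" number tells which), for a name from the list of things; names that differ only in an ending like _2 or _b are one class to them, and where a whole thing is asked for, a point or a joint stands for the part that bears it (a point fixed in the world has none). Each returns a list of dicts, best first, with "conf" (0 to 1); they miss things now and then, are a little off and sometimes report something else, mostly with a low value. They report only what shows in the picture. A call takes as long as a camera call.
- manip.look_for(picture, query): "box" ([left, top, width, height] in pixels, round what is visible of it).
- manip.silhouettes(picture, query): "pixels" (400x640 bool, what is visible of it) and "box" ([left, top, width, height] in pixels, round what is visible of it).
The state is a dict: "t": time; "q": joint angles; "qd": joint speeds; "tau": joint torques, N m; "tcp_pos": TCP position; "tool_rot": TCP orientation; "force": force on the tool from outside, world axes, zero at the start; "ft_torque": the same for the moment, N m; "finger_gap": opening from 0.0 (shut) to 1.0 (fully open); "gripper_force": force on a finger pad.
Only numpy, scipy, OpenCV 4.12 (cv2) and the standard library are available. Lean on these libraries where they do the work, as an engineer would, in place of code of your own. Each camera call takes 0.05 s, during which the arm holds its last target. There are 200 camera calls.

## Task

Swing the swivel-base vise by its lever to the 45-degree setting, which is the third 15-degree click counter-clockwise (seen from above) from the zero lug on its base, and let it rest in that click. Then take the thin-bladed gauge, the one with the flat handle, out of its holder and stand it in the gap between the vise jaws, the whole blade between them and fully down so that its shoulder sits on the jaw tops, and let go of it there with the vise still at 45 degrees. Leave the thick gauge in the holder and the other small things on the bench where they are.

Things in the scene. Friction and masses are not known exactly. Their poses are not given: they have to be found in the camera images.
- vise: Fixed base of a small swivel vise, dark steel disc of radius 74 mm and 10 mm high, bolted down by two ears at its back. Origin on the swivel axis at bench level, z up. Its own -x axis points to the zero lug, a bar 24 mm wide that sticks out of the base to 112 mm from the axis, 10 mm high, with one raised line. On the disc's rim are raised marks every 15 degrees, to 90 degrees either side of the lug, longer ones every 45.
- vise_swivel (a joint): Angle of the vise's top, rad: 0 with the lever over the zero lug, growing counter-clockwise from above, stops at +-1.6. A sprung detent every 15 degrees (0.262 rad): about 4 N sideways at the post drives it to the next click; let go, it springs into the nearest one. A light grip slips or lags: grip the post firmly and push on until this reads 0.785 (45 degrees). Starts at a click from -4 to +1.
- lever_post (a point): Point on the upright round black post at the end of the lever, 90 mm from the swivel axis: post of diameter 14 mm, standing from z = 29 mm to its free top at z = 78 mm; this point is on the post's axis at z = 60 mm. It turns with the top. The lever is a flat bar, top at z = 25 mm (a collar of radius 10 mm round the post's foot up to 29 mm). The jaws (tops at z = 84 mm) begin 57 mm from the post's axis.
- jaw_gap (a point): Point on the swivel axis at the mouth of the gap between the two steel jaws, at the level of the jaw tops (z = 84 mm). Turns with the top: its x axis runs along the gap, the lever lying on its -x side; its y axis runs across the gap. The gap is 7 mm wide, 66 mm long (open at both ends) and 35 mm deep, each jaw 26 mm thick. Behind the +y jaw a clamping screw sticks out to 64 mm from the axis at z = 62 mm; it is fixed.
- holder: Fixed aluminium gauge holder on the bench, 64 x 150 x 34 mm (own x, y, z), origin at the centre of its underside. Two upright slots, 12 mm in x and 30 mm in y, at y = +37 and -37 mm, each with a gauge in it; either gauge may be in either slot.
- thin_gauge_grip (a point): Centre of the flat handle of the thin gauge, loose, about 0.1 kg: handle a plain upright aluminium bar 18 mm (own x) x 40 mm (own y) x 45 mm high. The handle's flat underside, 22.5 mm below this point, is the shoulder; under it a steel blade 4 mm thick in x (2 mm at the last 4 mm), 26 mm wide in y, 26 mm long. It starts upright in the holder, shoulder on the holder's top at z = 34 mm.
- thick_gauge_grip (a point): Centre (22.5 mm above the shoulder) of the handle of the thick gauge, loose: a round, waisted aluminium handle of diameter 24 to 38 mm, 45 mm high, over a blade 9 mm thick that does not fit the jaws. It stays in the holder.
- usb_tester: Small black USB tester stick lying on the bench, 24 x 63 x 12 mm, loose bystander; origin at the centre of its underside.
- flux_syringe: White flux syringe lying on the bench, 24 x 128 x 16 mm, loose bystander; origin at the centre of its underside.
- nozzle_1: Grey conical nozzle standing on the bench, 30 x 30 x 34 mm, loose bystander; origin at the centre of its underside.

How it is judged:
On the way, in this order (a step that is already met when the one before it is completed fails the run):
1. the vise is at the 45-degree click, with the thin gauge not yet in the gap (value of joint vise_swivel between 0.7 and 0.87 rad and horizontal distance between thin_gauge_grip and jaw_gap above 0.05 m), for 0.3 s.
2. the thin gauge has been lifted clear of its holder (z of thin_gauge_grip in the frame of holder above 0.085 m and value of joint vise_swivel between 0.7 and 0.87 rad), for 0.1 s.
At the end, for the whole second after the job is handed in: The vise rests at 0.70 to 0.87 rad; the thin gauge stands upright (0.1 rad) in the jaw gap, handle centre within 19 mm of its middle along it, 4 mm across it, and 19 to 25.5 mm above the jaw tops; the thick gauge is in its slot, moved under 12 mm (value of joint vise_swivel between 0.7 and 0.87 rad and x of thin_gauge_grip in the frame of jaw_gap between -0.019 and 0.019 m and y of thin_gauge_grip in the frame of jaw_gap between -0.004 and 0.004 m and z of thin_gauge_grip in the frame of jaw_gap between 0.019 and 0.0255 m and angle between thin_gauge_grip's own z axis and vertical below 0.1 rad and distance of thick_gauge_grip from where it was at the start of the episode below 0.012 m); the robot touches nothing.
It fails at once if a loose bystander is shifted by more than 30 mm (distance of any of usb_tester, flux_syringe, nozzle_1 from where it was at the start of the episode above 0.03 m).
It fails at once if the thick gauge is taken out of its slot (distance of thick_gauge_grip from where it was at the start of the episode above 0.03 m).
It also fails if it takes over 64 s, if anything falls off the work surface, if the arm or the gripper's body presses on something with over 40 N, if the wrist force passes 120 N, or if a joint passes its speed limit or range.

## Working session

There is one attempt and no reset: what is moved stays moved. The work goes in short steps, Python scripts to look and compute and a tool call to move; the robot and the scene stay as the last step left them, time stands still between calls to the robot, and variables do not carry over. Pictures are saved under pics/ and viewed, at most 12 in all, crops included, and the job is handed in when it is done.

Besides the shell and the picture viewer there is one more tool, called after "Call:" as a command line: name --argument value ..., lists and objects as JSON in quotes. servo_tool: Moves the arm, as the interface text tells. Its arguments: {"type":"object","properties":{"commands":{"type":"array"},"force":{"type":"number"}},"required":["commands"]}

```bash
mkdir -p pics; ls; cat > h.py <<'E'
import numpy as np, cv2
from station import manip
def save(s,n,crop=None,sc=1):
    im=s["img"][:,:,::-1]
    if crop: x,y,w,h=crop; im=im[y:y+h,x:x+w]
    cv2.imwrite("pics/"+n,cv2.resize(im,None,fx=sc,fy=sc,interpolation=cv2.INTER_CUBIC))
def ray(s,u,v):
    M=s["world_to_cam"];R=M[:3,:3];t=M[:3,3];K=s["mtx"]
    d=np.linalg.inv(K)@[u,v,1]; d=np.array([d[0],-d[1],-d[2]])
    return -R.T@t, R.T@d
def onz(s,u,v,z):
    o,d=ray(s,u,v); return o+d*(z-o[2])/d[2]
def proj(s,p):
    c=s["world_to_cam"]@np.r_[p,1]; k=s["mtx"]@[c[0],-c[1],-c[2]]; return k[:2]/k[2]
E
python3 - <<'E'
from h import *
for n in("top","side"):
    s=manip.snapshot(n); save(s,n+"1.png",sc=1.25); print(n,s.keys())
    for q in("vise","vise_swivel","lever_post","holder","thin_gauge_grip","thick_gauge_grip","usb_tester","flux_syringe","nozzle_1"):
        for r in manip.look_for(s,q)[:2]:
            b=r["box"]; print(q,round(r["conf"],2),np.round(b), onz(s,b[0]+b[2]/2,b[1]+b[3]/2,0.03).round(3))
print(manip.sense())
E
```

```text
pics
top dict_keys(['img', 'mtx', 'world_to_cam', 'shot'])
vise 0.77 [284. 179.  67.  65.] [0.559 0.003 0.03 ]
vise_swivel 0.79 [284. 177.  56.  47.] [0.59  0.017 0.03 ]
lever_post 0.76 [284. 175.  54.  49.] [0.592 0.02  0.03 ]
holder 0.81 [170. 227.  56.  32.] [0.475 0.334 0.03 ]
thin_gauge_grip 0.56 [169. 235.  23.  14.] [0.478 0.382 0.03 ]
thin_gauge_grip 0.38 [204. 232.  14.  16.] [0.484 0.3   0.03 ]
thick_gauge_grip 0.58 [203. 230.  17.  16.] [0.489 0.298 0.03 ]
usb_tester 0.54 [249. 257.  12.  19.] [0.408 0.175 0.03 ]
usb_tester 0.35 [202. 232.  15.  13.] [0.487 0.302 0.03 ]
flux_syringe 0.65 [427. 247.  41.  10.] [ 0.441 -0.352  0.03 ]
nozzle_1 0.43 [230. 162.  10.  12.] [0.685 0.235 0.03 ]
side dict_keys(['img', 'mtx', 'world_to_cam', 'shot'])
vise 0.97 [278. 191.  68.  49.] [0.578 0.007 0.03 ]
vise 0.34 [229. 258.  12.  16.] [0.684 0.256 0.03 ]
vise_swivel 0.67 [288. 194.  42.  48.] [0.585 0.018 0.03 ]
lever_post 0.42 [284. 193.  48.  52.] [0.584 0.025 0.03 ]
holder 0.61 [278. 288.  47.  67.] [0.481 0.363 0.03 ]
thin_gauge_grip 0.69 [292. 304.  10.  33.] [0.49  0.362 0.03 ]

[... 334 characters left out ...]
.] [0.583 0.014 0.03 ]
{'t': 1.0, 'q': array([ 1.16351024e+00,  5.27509114e-01,  1.43272736e+00, -2.34580267e-05,
        1.18136228e+00, -1.78486480e-01]), 'qd': array([ 0.00147728, -0.00035283,  0.00112781,  0.00074274, -0.00039455,
       -0.00130712]), 'tau': array([-4.19918997e-04, -4.42329705e+01, -1.78425461e+01, -3.77819715e-04,
        8.73129975e-04,  5.12013386e-06]), 'tcp_pos': array([0.14171354, 0.60869311, 0.23129606]), 'tool_rot': array([ 1.14146010e-01,  9.93463984e-01, -6.05097158e-06,  9.50869406e-06]), 'force': array([ 0.82014773, -0.53620519, -0.0057152 ]), 'ft_torque': array([-0.03802377, -0.00412379, -0.04867145]), 'gripper_force': 0.0, 'finger_gap': 0.9989477577573637}
```

```bash
python3 - <<'E'
import cv2
a=cv2.imread("pics/top1.png");b=cv2.imread("pics/side1.png")
# crops around vise & holder
A=a[int(150*1.25):int(290*1.25),int(155*1.25):int(375*1.25)];B=b[int(180*1.25):int(360*1.25),int(215*1.25):int(400*1.25)]
A=cv2.resize(A,(440,280));B=cv2.resize(B,(308,300))
import numpy as np
C=np.zeros((300,760,3),np.uint8);C[:280,:440]=A;C[:,445:753]=B
cv2.imwrite("pics/c1.png",C)
E
```

```text
(no output)
```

View pics/c1.png

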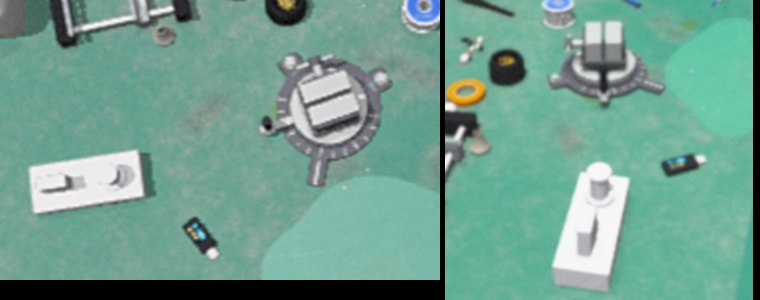

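The crop shows that the thin gauge is in the holder's left (+y) slot and the thick one is in the right. The vise axis is near top-camera px (320,203), the lug tip near (314,240) and the lever post near (288,212), so the lever sits about 60° clockwise of the lug. I'll move over it for a closer look.

Call:
servo_tool --commands '[-0.05, -0.045, -0.01, 0, 0, 0, 1, -0.05, -0.045, -0.01, 0, 0, 0, 1, -0.05, -0.045, -0.01, 0, 0, 0, 1, -0.05, -0.045, -0.01, 0, 0, 0, 1, -0.05, -0.045, -0.01, 0, 0, 0, 1, -0.05, -0.045, -0.01, 0, 0, 0, 1, -0.05, -0.045, -0.01, 0, 0, 0, 1, -0.05, -0.045, -0.01, 0, 0, 0, 1, -0.05, -0.045, -0.01, 0, 0, 0, 1, -0.05, -0.045, -0.01, 0, 0, 0, 1]'

```text
t: 1.83
tcp_pos: [0.3348, 0.3315, 0.2818]
tool_rot: [0.114, 0.993, 0.0, 0.0]
force: [0.7, -1.2, -0.4]
finger_gap: 1.001
gripper_force: 0.0
```

Call:
servo_tool --commands '[-0.05, -0.045, -0.01, 0, 0, 0, 1, -0.05, -0.045, -0.01, 0, 0, 0, 1, -0.05, -0.045, -0.01, 0, 0, 0, 1, -0.05, -0.045, -0.01, 0, 0, 0, 1, -0.05, -0.045, -0.01, 0, 0, 0, 1, -0.05, -0.045, -0.01, 0, 0, 0, 1, -0.05, -0.045, -0.01, 0, 0, 0, 1, -0.05, -0.045, -0.01, 0, 0, 0, 1, -0.05, -0.045, -0.01, 0, 0, 0, 1, 0, 0, 0, 0, 0, 0, 1, 0, 0, 0, 0, 0, 0, 1]'

```text
t: 2.75
tcp_pos: [0.5084, 0.0831, 0.3265]
tool_rot: [0.116, 0.993, 0.0, 0.0]
force: [-1.5, 0.1, -0.5]
finger_gap: 1.0
gripper_force: 0.0
```

```bash
python3 - <<'E'
from h import *
s=manip.snapshot("wrist"); save(s,"w1.png",sc=1.25); np.savez("w1.npz",**{k:s[k] for k in("img","mtx","world_to_cam")})
for q in("vise","vise_swivel","lever_post"):
    for r in manip.look_for(s,q)[:2]:
        b=r["box"]; print(q,round(r["conf"],2),np.round(b), onz(s,b[0]+b[2]/2,b[1]+b[3]/2,0.03).round(3))
st=manip.sense();print(st["t"],st["tcp_pos"],st["tool_rot"],st["q"])
E
```

```text
vise 0.93 [242. 155.  92. 114.] [0.57  0.014 0.03 ]
vise_swivel 0.67 [251. 192.  82.  71.] [0.598 0.015 0.03 ]
lever_post 0.58 [249. 191.  88.  75.] [0.601 0.014 0.03 ]
2.95 [0.50629982 0.08559722 0.32602143] [ 1.13483961e-01  9.93539615e-01  1.08392587e-04 -6.42471026e-04] [-5.05855291e-02  2.70181110e-01  1.58131922e+00  3.09437542e-04
  1.29136104e+00 -1.39400940e+00]
```

View pics/w1.png

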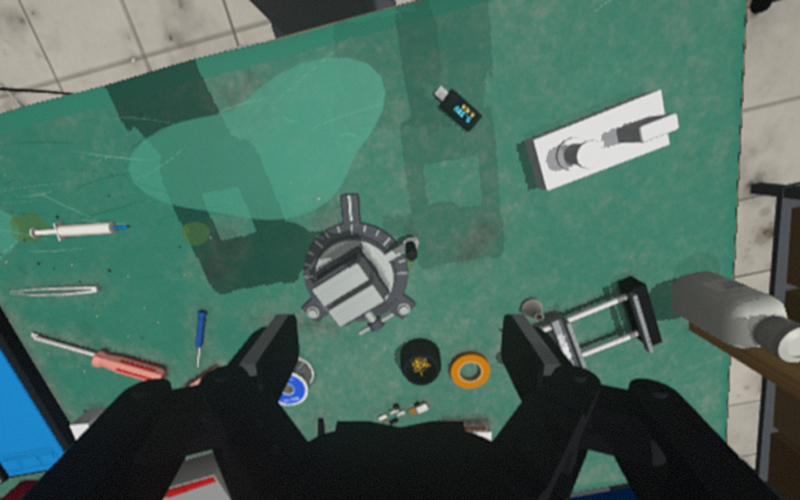

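```bash
python3 - <<'E'
from h import *
s=dict(np.load("w1.npz"))
o,_=ray(s,320,200);print("cam",o)
f=lambda u,v,z: onz(s,u/1.25,v/1.25,z).round(4)
print("ctr",f(356,267,.01),"lug",f(349,195,.01),"post",f(412,240,.078),"holder c",f(604,140,.03),f(668,122,.079))
save(s,"w1v.png",(230,145,120,130),4.5)
E
```

```text
cam [0.43691642 0.09996653 0.46791928]
ctr [0.5775 0.0042 0.01  ] lug [0.4791 0.0219 0.01  ] post [0.5396 0.0905 0.078 ] holder c [0.4845 0.3405 0.03  ] [0.4765 0.3801 0.079 ]
```

View pics/w1v.png

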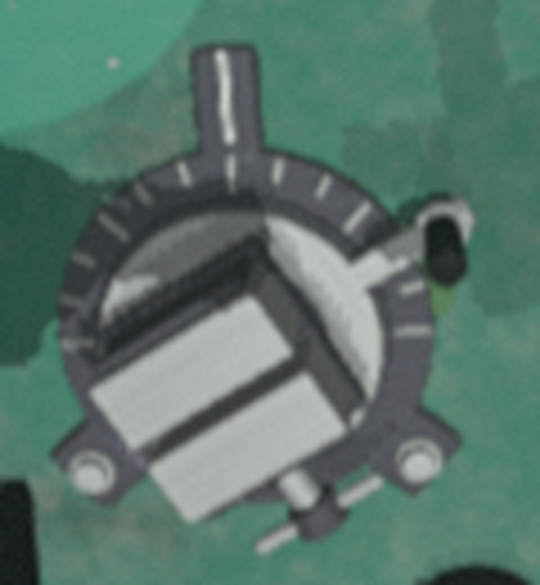

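```bash
cat >> h.py <<'E'
from scipy.optimize import least_squares
def rot(a,p): c,s=np.cos(a),np.sin(a); return np.array([c*p[0]-s*p[1],s*p[0]+c*p[1],p[2]])
def fit(s,pts,x0):
    # pts: (u,v,local xyz, swivel or None)
    def r(x):
        return np.concatenate([proj(s,rot(x[2]+sw,np.array(l))+[x[0],x[1],0])-[u,v] for u,v,l,sw in pts])
    return least_squares(r,x0,loss="soft_l1")
E
python3 - <<'E'
from h import *
s=dict(np.load("w1.npz")); S=-np.pi/3
P=[]
def a(u,v,l,sw=0): P.append((230+u/4.5,145+v/4.5,l,sw))
a(225,47,(-.112,0,.01))
for u,v,sw in((448,265,S),): a(u,v,(-.09,0,.078),sw)
for u,v,l in((90,392,(.0,0,0)),): pass
g=.084
# lever side (-x of gap) is image right; +y jaw has the screw (image bottom)
a(247,295,(-.033,-.0295,g),S);a(90,392,(.033,-.0295,g),S);a(193,522,(.033,.0295,g),S);a(352,425,(-.033,.0295,g),S)
a(300,367,(-.033,0,g),S);a(144,457,(.033,0,g),S)
a(62,320,(0,-.074,.01));a(433,320,(0,.074,.01)) if 0 else None
f=fit(s,P,[.577,.004,-.17]); print(f.x,np.degrees(f.x[2]),f.fun.reshape(-1,2).round(2))
x,y,t=f.x
for sw in(S,np.pi/4): print("post",rot(t+sw,np.array([-.09,0,.06]))+[x,y,0])
E
```

```text
[ 0.58737225  0.00198135 -0.18755248] -10.745965471367516 [[-0.49 -0.62]
 [ 0.41  0.23]
 [ 1.24 -1.4 ]
 [-0.3  -0.33]
 [-0.26  0.6 ]
 [ 0.14  1.06]
 [ 0.78 -1.45]
 [-0.64  0.39]
 [-0.7   4.71]]
post [0.55769411 0.08694728 0.06      ]
post [ 0.51298274 -0.04867633  0.06      ]
```

Rotate 58° clockwise, go over the post, and lower to about z = 0.13.

Call:
servo_tool --commands '[0, 0, 0, 0, 0, 0.0161, 1, 0, 0, 0, 0, 0, 0.0161, 1, 0, 0, 0, 0, 0, 0.0161, 1, 0, 0, 0, 0, 0, 0.0161, 1, 0, 0, 0, 0, 0, 0.0161, 1, 0, 0, 0, 0, 0, 0.0161, 1, 0, 0, 0, 0, 0, 0.0161, 1, 0, 0, 0, 0, 0, 0.0161, 1, 0, 0, 0, 0, 0, 0.0161, 1, 0, 0, 0, 0, 0, 0.0161, 1]'

```text
t: 3.78
tcp_pos: [0.5064, 0.0859, 0.3262]
tool_rot: [0.582, 0.813, -0.0, -0.0]
force: [-0.8, 0.2, -0.4]
finger_gap: 0.996
gripper_force: 0.0
```

Call:
servo_tool --commands '[-0.015, 0.049, 0, 0, 0, 0, 1, -0.015, 0.049, 0, 0, 0, 0, 1, 0, 0, 0.056, 0, 0, 0, 1, 0, 0, 0.056, 0, 0, 0, 1, 0, 0, 0.056, 0, 0, 0, 1, 0, 0, 0.056, 0, 0, 0, 1, 0, 0, 0.056, 0, 0, 0, 1, 0, 0, 0.056, 0, 0, 0, 1, 0, 0, 0.056, 0, 0, 0, 1, 0, 0, 0, 0, 0, 0, 1, 0, 0, 0, 0, 0, 0, 1]'

```text
t: 4.7
tcp_pos: [0.557, 0.0874, 0.1293]
tool_rot: [0.581, 0.814, -0.001, -0.002]
force: [0.4, -0.1, 0.5]
finger_gap: 1.003
gripper_force: 0.0
```

```bash
python3 - <<'E'
from h import *
s=manip.snapshot("wrist"); np.savez("w2.npz",**{k:s[k] for k in("img","mtx","world_to_cam")})
st=manip.sense();print(st["t"],st["tcp_pos"],st["tool_rot"],st["q"])
p=proj(s,[.5577,.087,.078]);print(p); print(proj(s,[.586,.002,.084]))
im=s["img"].copy(); cv2.circle(im,tuple(int(v) for v in p),4,(255,0,0),1)
s=dict(s,img=im); save(s,"w2.png",sc=1.25)
E
```

```text
4.75 [0.55863642 0.08717511 0.13089356] [5.80626171e-01 8.14170280e-01 5.38882781e-05 4.35628918e-05] [-4.28272268e-02  5.84436247e-01  1.67497279e+00  5.54930818e-05
  8.82051822e-01 -3.74663676e-01]
[319.68862748 223.20092958]
[318.51401707 328.72033896]
```

View pics/w2.png

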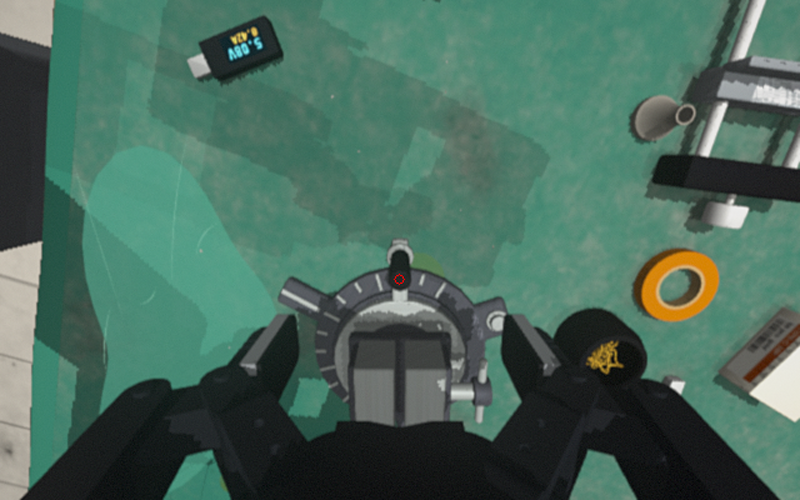

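The predicted post top lands on the post at (399,280). Descend and grip.

Call:
servo_tool --commands '[0, 0, 0.045, 0, 0, 0, 1, 0, 0, 0.045, 0, 0, 0, 1, 0, 0, 0.045, 0, 0, 0, 1, 0, 0, 0.045, 0, 0, 0, 1, 0, 0, 0, 0, 0, 0, -1, 0, 0, 0, 0, 0, 0, -1, 0, 0, 0, 0, 0, 0, -1, 0, 0, 0, 0, 0, 0, -1, 0, 0, 0, 0, 0, 0, -1, 0, 0, 0, 0, 0, 0, -1, 0, 0, 0, 0, 0, 0, -1, 0, 0, 0, 0, 0, 0, -1]' --force 80

```text
t: 5.75
tcp_pos: [0.558, 0.086, 0.042]
tool_rot: [0.581, 0.814, -0.0, -0.0]
force: [-3.9, -1.1, 9.2]
finger_gap: 0.144
gripper_force: 77.9
```

Call:
servo_tool --commands '[-0.00068, -0.01568, 0, 0, 0, -0.01389, -1, -0.00068, -0.01568, 0, 0, 0, -0.01389, -1, -0.00068, -0.01568, 0, 0, 0, -0.01389, -1, -0.00068, -0.01568, 0, 0, 0, -0.01389, -1, -0.00068, -0.01568, 0, 0, 0, -0.01389, -1, -0.00068, -0.01568, 0, 0, 0, -0.01389, -1, -0.00068, -0.01568, 0, 0, 0, -0.01389, -1, -0.00068, -0.01568, 0, 0, 0, -0.01389, -1, -0.00068, -0.01568, 0, 0, 0, -0.01389, -1, -0.00068, -0.01568, 0, 0, 0, -0.01389, -1]'

```text
t: 6.58
tcp_pos: [0.5033, 0.0347, 0.0419]
tool_rot: [0.182, 0.983, 0.001, 0.0]
force: [-2.3, 2.9, 10.3]
finger_gap: 0.139
gripper_force: 80.0
```

Call:
servo_tool --commands '[-0.00068, -0.01568, 0, 0, 0, -0.01389, -1, -0.00068, -0.01568, 0, 0, 0, -0.01389, -1, -0.00068, -0.01568, 0, 0, 0, -0.01389, -1, -0.00068, -0.01568, 0, 0, 0, -0.01389, -1, -0.00068, -0.01568, 0, 0, 0, -0.01389, -1, -0.00068, -0.01568, 0, 0, 0, -0.01389, -1, -0.00068, -0.01568, 0, 0, 0, -0.01389, -1, -0.00068, -0.01568, 0, 0, 0, -0.01389, -1, -0.00068, -0.01568, 0, 0, 0, -0.01389, -1, -0.00068, -0.01568, 0, 0, 0, -0.01389, -1, -0.00068, -0.01568, 0, 0, 0, -0.01389, -1, 0, 0, 0, 0, 0, 0, -1]'

```text
t: 7.58
tcp_pos: [0.5121, -0.05, 0.0419]
tool_rot: [-0.294, 0.956, 0.0, -0.001]
force: [-5.4, -2.8, 11.2]
finger_gap: 0.141
gripper_force: 80.2
```

```bash
python3 - <<'E'
from h import *
st=manip.sense();p=st["tcp_pos"];print(st["t"],p,st["q"][5],st["force"],st["gripper_force"],st["finger_gap"])
d=p[:2]-[.587,.002]; print(np.hypot(*d),(np.degrees(np.arctan2(-d[1],-d[0]))+10.75))
s=manip.snapshot("top");save(s,"t2.png",(270,165,100,90),6)
E
```

```text
7.5833 [ 0.51205415 -0.05000206  0.04192587] -2.4791363631674086 [-5.41407734 -2.84926503 11.19360069] 80.24586081504822 0.14058727143310346
0.09122003635336642 45.50530483953456
```

View pics/t2.png

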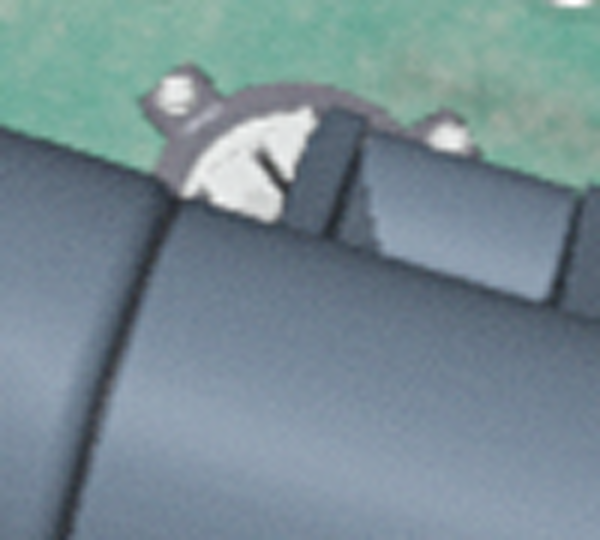

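The occluded view shows only the arm. Kinematics puts the post at about 45.5°. Release and rise.

Call:
servo_tool --commands '[0, 0, 0, 0, 0, 0, 1, 0, 0, 0, 0, 0, 0, 1, 0, 0, 0, 0, 0, 0, 1, 0, 0, 0, 0, 0, 0, 1, 0, 0, 0, 0, 0, 0, 1, 0, 0, 0, 0, 0, 0, 1, 0, 0, -0.05, 0, 0, 0, 1, 0, 0, -0.08, 0, 0, 0, 1, 0, 0, -0.08, 0, 0, 0, 1, 0, 0, -0.08, 0, 0, 0, 1, 0, 0, -0.06, 0, 0, 0, 1, 0, 0, 0, 0, 0, 0, 1]'

```text
t: 8.63
tcp_pos: [0.5171, -0.0499, 0.2216]
tool_rot: [-0.292, 0.956, -0.004, 0.006]
force: [0.5, -0.1, 0.2]
finger_gap: 1.0
gripper_force: 0.0
```

```bash
python3 - <<'E'
from h import *
st=manip.sense();print(st["t"],st["tcp_pos"],st["tool_rot"],st["q"])
s=manip.snapshot("wrist"); np.savez("w3.npz",**{k:s[k] for k in("img","mtx","world_to_cam")})
im=s["img"].copy(); x,y,t=.5865,.002,-.1876
for l in((-.09,0,.078),(-.033,0,.084),(.033,0,.084),(-.033,.0295,.084),(-.033,-.0295,.084),(.033,.0295,.084),(.033,-.0295,.084)):
    p=proj(s,rot(t+np.pi/4,np.array(l))+[x,y,0]); print(p.round(1)); cv2.circle(im,tuple(int(round(v)) for v in p),1,(255,0,0),-1)
c=proj(s,[x,y,.084]).astype(int)
u=min(max(c[0]-75,0),490);v=min(max(c[1]-90,0),280)
print(u,v);save(dict(s,img=im),"w3.png",(u,v,150,120),5)
E
```

```text
8.6333 [ 0.51712614 -0.04992722  0.22159141] [-0.2920749   0.95637088 -0.00386648  0.00566115] [-3.11634031e-01  3.94047165e-01  1.71538766e+00  1.42071650e-04
  1.01844720e+00 -2.47530967e+00]
[325.4 187.1]
[325.4 239. ]
[325.4 290.9]
[352.4 239. ]
[298.5 239. ]
[350.7 290.9]
[300.1 290.8]
250 175
```

View pics/w3.png

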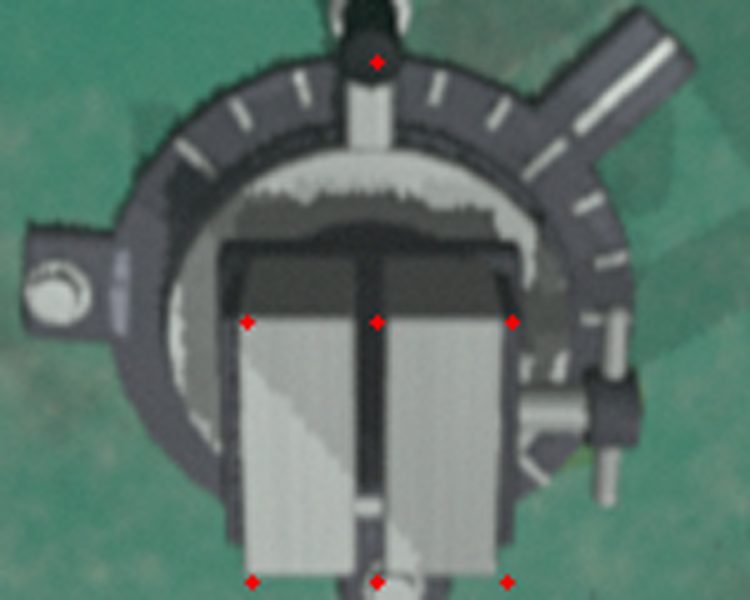

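The picture shows the lever lying over the 45° mark, three marks from the lug, and the gap running straight at x≈370. Next is the holder.

Call:
servo_tool --commands '[-0.0347, 0.063, 0, 0, 0, 0, 1, -0.0347, 0.063, 0, 0, 0, 0, 1, -0.0347, 0.063, 0, 0, 0, 0, 1, -0.0347, 0.063, 0, 0, 0, 0, 1, -0.0347, 0.063, 0, 0, 0, 0, 1, -0.0347, 0.063, 0, 0, 0, 0, 1, -0.0347, 0.063, 0, 0, 0, 0, 1, -0.0347, 0.063, 0, 0, 0, 0, 1, -0.0347, 0.063, 0, 0, 0, 0, 1, -0.0347, 0.063, 0, 0, 0, 0, 1, -0.0347, 0.063, 0, 0, 0, 0, 1, -0.0347, 0.063, 0, 0, 0, 0, 1]'

```text
t: 9.68
tcp_pos: [0.4731, 0.3821, 0.2129]
tool_rot: [-0.292, 0.956, -0.0, -0.002]
force: [0.5, -0.3, 0.8]
finger_gap: 0.999
gripper_force: 0.0
```

Call:
servo_tool --commands '[0, 0, 0, 0, 0, 0.0172, 1, 0, 0, 0, 0, 0, 0.0172, 1, 0, 0, 0, 0, 0, 0.0172, 1, 0, 0, 0, 0, 0, 0.0172, 1, 0, 0, 0, 0, 0, 0.0172, 1, 0, 0, 0, 0, 0, 0.0172, 1, 0, 0, 0, 0, 0, 0.0172, 1, 0, 0, 0, 0, 0, 0.0172, 1, 0, 0, 0, 0, 0, 0.0172, 1, 0, 0, 0, 0, 0, 0.0172, 1, 0, 0, 0, 0, 0, 0.0172, 1, 0, 0, 0, 0, 0, 0.0172, 1]'

```text
t: 10.68
tcp_pos: [0.4736, 0.3803, 0.2129]
tool_rot: [0.348, 0.938, -0.002, -0.001]
force: [-0.6, 0.1, 0.1]
finger_gap: 1.001
gripper_force: 0.0
```

Call:
servo_tool --commands '[0, 0, 0, 0, 0, 0.0172, 1, 0, 0, 0, 0, 0, 0.0172, 1, 0, 0, 0, 0, 0, 0.0172, 1, 0, 0, 0, 0, 0, 0.0172, 1, 0, 0, 0, 0, 0, 0.0172, 1, 0, 0, 0, 0, 0, 0.0172, 1, 0, 0, 0, 0, 0, 0.0172, 1, 0, 0, 0, 0, 0, 0.0172, 1, 0, 0, 0, 0, 0, 0, 1, 0, 0, 0, 0, 0, 0, 1]'

```text
t: 11.52
tcp_pos: [0.4739, 0.3804, 0.2135]
tool_rot: [0.705, 0.709, -0.002, -0.0]
force: [-1.2, 0.3, 0.5]
finger_gap: 1.003
gripper_force: 0.0
```

```bash
python3 - <<'E'
from h import *
st=manip.sense();print(st["t"],st["tcp_pos"],st["tool_rot"],st["q"])
s=manip.snapshot("wrist"); np.savez("w4.npz",**{k:s[k] for k in("img","mtx","world_to_cam")})
for q in("holder","thin_gauge_grip"):
    for r in manip.silhouettes(s,q)[:1]:
        print(q,r["conf"],r["box"])
save(s,"w4.png",sc=1.25)
E
```

```text
11.5167 [0.47390886 0.38042793 0.21351147] [ 7.05491126e-01  7.08716703e-01 -1.63337552e-03 -4.87597282e-04] [ 4.92737449e-01  5.25553996e-01  1.49366092e+00 -1.82883204e-05
  1.12578691e+00  4.88183685e-01]
holder 0.74 [291.8, 151.6, 70.6, 124.6]
thin_gauge_grip 0.84 [315.8, 172.5, 20.1, 44.6]
```

View pics/w4.png

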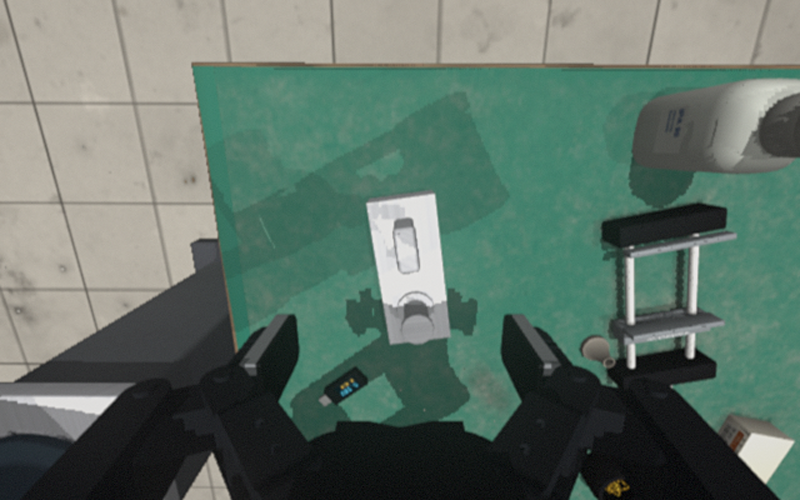

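```bash
python3 - <<'E'
from h import *
s=dict(np.load("w4.npz"))
C=[onz(s,u/1.25,v/1.25,.034) for u,v in((367,203),(436,194),(450,338))]
for c in C: print(c.round(4))
P=[(u/1.25,v/1.25,l,0) for u,v,l in((367,203,(-.032,.075,.034)),(436,194,(.032,.075,.034)),(450,338,(.032,-.075,.034)))]
f=fit(s,P,[.48,.34,0.1]);x,y,t=f.x;print(f.x,np.degrees(t),f.fun.round(1))
g=rot(t,np.array([0,.037,.0565]))+[x,y,0];print("thin",g)
im=s["img"].copy(); im=cv2.resize(im[145:285,280:375],None,fx=6,fy=6,interpolation=cv2.INTER_CUBIC)[:600]
def d(l,c):
    p=(proj(s,rot(t,np.array(l))+[x,y,0])-[280,145]+.5)*6; cv2.circle(im,tuple(int(v) for v in p),3,c,-1)
for a in(-.032,.032):
    for b in(-.075,.075): d((a,b,.034),(255,0,0))
for a in(-.009,.009):
    for b in(.017,.057): d((a,b,.079),(0,0,255)); d((a,b,.034),(0,160,0))
cv2.imwrite("pics/w4z.png",im[:,:,::-1])
E
```

```text
[0.444  0.4053 0.034 ]
[0.5076 0.4139 0.034 ]
[0.5274 0.2647 0.034 ]
[0.48572431 0.33516061 0.13223621] 7.576576941980827 [ 0.1  0.  -0.   0.1 -0.1 -0.2]
thin [0.48084581 0.37183758 0.0565    ]
```

View pics/w4z.png

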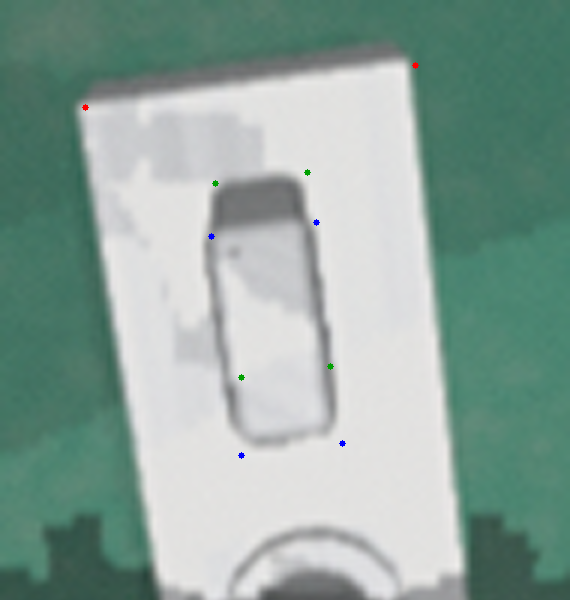

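Call:
servo_tool --commands '[0, 0, 0, 0, 0, -0.01015, 1, 0, 0, 0, 0, 0, -0.01015, 1, -0.0152, 0.0092, 0, 0, 0, 0, 1, 0, 0, 0.056, 0, 0, 0, 1, 0, 0, 0.056, 0, 0, 0, 1, 0, 0, 0.056, 0, 0, 0, 1, 0, 0, 0.056, 0, 0, 0, 1, 0, 0, 0.056, 0, 0, 0, 1, 0, 0, 0.04, 0, 0, 0, 1, 0, 0, 0.02, 0, 0, 0, 1, 0, 0, 0, 0, 0, 0, 1]' --force 60

```text
t: 12.58
tcp_pos: [0.4792, 0.3727, 0.0428]
tool_rot: [0.66, 0.751, -0.002, -0.001]
force: [-0.7, -0.4, 0.2]
finger_gap: 0.997
gripper_force: 0.0
```

Call:
servo_tool --commands '[0, 0, 0, 0, 0, 0, -1, 0, 0, 0, 0, 0, 0, -1, 0, 0, 0, 0, 0, 0, -1, 0, 0, 0, 0, 0, 0, -1, 0, 0, 0, 0, 0, 0, -1, 0, 0, 0, 0, 0, 0, -1, 0, 0, 0, 0, 0, 0, -1, 0, 0, 0, 0, 0, 0, -1, 0, 0, 0, 0, 0, 0, -1]'

```text
t: 13.33
tcp_pos: [0.4809, 0.3743, 0.0464]
tool_rot: [0.66, 0.751, 0.001, 0.0]
force: [-0.8, -0.8, 6.3]
finger_gap: 0.199
gripper_force: 59.1
```

Call:
servo_tool --commands '[0, 0, -0.03, 0, 0, 0, -1, 0, 0, -0.06, 0, 0, 0, -1, 0, 0, -0.06, 0, 0, 0, -1, 0, 0, -0.06, 0, 0, 0, -1, 0, 0, -0.06, 0, 0, 0, -1, 0, 0, -0.06, 0, 0, 0, -1, 0, 0, -0.04, 0, 0, 0, -1, 0, 0, 0, 0, 0, 0, -1]'

```text
t: 14.0
tcp_pos: [0.4828, 0.3754, 0.2354]
tool_rot: [0.66, 0.751, 0.005, 0.002]
force: [0.7, -0.1, 0.2]
finger_gap: 0.199
gripper_force: 58.6
```

Call:
servo_tool --commands '[0, 0, 0, 0, 0, 0.016, -1, 0, 0, 0, 0, 0, 0.016, -1, 0, 0, 0, 0, 0, 0.016, -1, 0, 0, 0, 0, 0, 0.016, -1, 0, 0, 0, 0, 0, 0.016, -1, 0, 0, 0, 0, 0, 0.016, -1, 0, 0, 0, 0, 0, 0.016, -1, 0, 0, 0, 0, 0, 0.016, -1, 0, 0, 0, 0, 0, 0.016, -1, 0, 0, 0, 0, 0, 0.016, -1, 0, 0, 0, 0, 0, 0.016, -1, 0, 0, 0, 0, 0, 0, -1]'

```text
t: 15.0
tcp_pos: [0.4794, 0.3734, 0.2285]
tool_rot: [0.956, 0.292, -0.002, 0.0]
force: [-0.3, 0.2, -1.2]
finger_gap: 0.204
gripper_force: 58.5
```

Call:
servo_tool --commands '[-0.0222, 0.0667, 0, 0, 0, 0, -1, -0.0222, 0.0667, 0, 0, 0, 0, -1, -0.0222, 0.0667, 0, 0, 0, 0, -1, -0.0222, 0.0667, 0, 0, 0, 0, -1, -0.0222, 0.0667, 0, 0, 0, 0, -1, -0.0222, 0.0667, 0, 0, 0, 0, -1, -0.0222, 0.0667, 0, 0, 0, 0, -1, -0.0222, 0.0667, 0, 0, 0, 0, -1, -0.0222, 0.0667, 0, 0, 0, 0, -1, -0.0222, 0.0667, 0, 0, 0, 0, -1, -0.0222, 0.0667, 0, 0, 0, 0, -1, 0, 0, 0, 0, 0, 0, -1]'

```text
t: 16.0
tcp_pos: [0.5866, -0.0048, 0.2294]
tool_rot: [0.957, 0.291, 0.0, 0.002]
force: [0.9, 0.5, -0.3]
finger_gap: 0.204
gripper_force: 58.9
```

Call:
servo_tool --commands '[0, 0, 0, 0, 0, 0, -1, 0, 0, 0, 0, 0, 0, -1, 0, 0, 0, 0, 0, 0, -1]'

```text
t: 16.25
tcp_pos: [0.5836, 0.0028, 0.2296]
tool_rot: [0.956, 0.294, -0.001, -0.001]
force: [1.0, 1.3, -0.3]
finger_gap: 0.205
gripper_force: 58.9
```

```bash
python3 - <<'E'
from h import *
st=manip.sense();print(st["t"],st["tcp_pos"],st["tool_rot"],st["q"],st["finger_gap"],st["force"])
s=manip.snapshot("wrist"); np.savez("w5.npz",**{k:s[k] for k in("img","mtx","world_to_cam")})
im=s["img"].copy(); x,y,t=.5865,.002,-.1876
for l in((-.09,0,.078),(-.033,0,.084),(.033,0,.084),(-.033,.0295,.084),(-.033,-.0295,.084),(.033,.0295,.084),(.033,-.0295,.084),(-.112,0,.01)):
    p=proj(s,rot(t+(np.pi/4 if l[0]>-.1 else 0),np.array(l))+[x,y,0]); print(p.round(1)); cv2.circle(im,tuple(int(round(v)) for v in p),1,(255,0,0),-1)
save(dict(s,img=im),"w5.png",(220,140,200,150),4)
E
```

```text
16.25 [0.58362304 0.00284813 0.22964282] [ 9.55877414e-01  2.93764096e-01 -7.77825874e-04 -6.47965652e-04] [-1.86692869e-01  4.74270193e-01  1.53942519e+00  4.66082540e-04
  1.12987767e+00  7.87579197e-01] 0.20473520160703357 [ 1.02674543  1.25191304 -0.30979585]
[321.2 262.5]
[321.3 218.9]
[321.3 158.7]
[294.5 219. ]
[348.1 218.9]
[292.6 158.8]
[349.9 158.7]
[264.6 231.7]
```

View pics/w5.png

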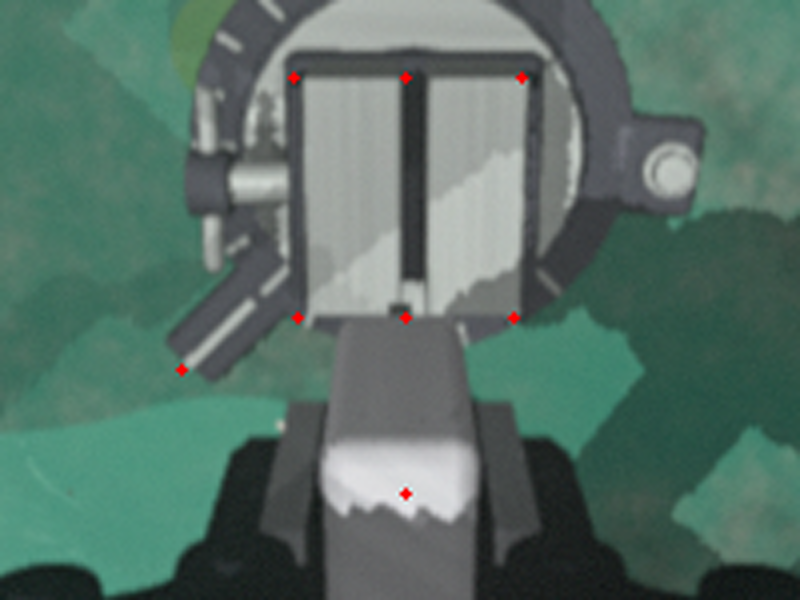

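The gap is at x≈414 and the handle is centred at x≈401, so I need about 4 mm along tool +y. Correct, and go down to just above the jaws.

Call:
servo_tool --commands '[0.004, 0.008, 0, 0, 0, 0, -1, 0, 0, 0.04, 0, 0, 0, -1, 0, 0, 0.04, 0, 0, 0, -1, 0, 0, 0.04, 0, 0, 0, -1, 0, 0, 0.04, 0, 0, 0, -1, 0, 0, 0.04, 0, 0, 0, -1, 0, 0, 0, 0, 0, 0, -1, 0, 0, 0, 0, 0, 0, -1, 0, 0, 0, 0, 0, 0, -1, 0, 0, 0, 0, 0, 0, -1, 0, 0, 0, 0, 0, 0, -1]'

```text
t: 17.22
tcp_pos: [0.5895, -0.0006, 0.1318]
tool_rot: [0.956, 0.293, 0.001, 0.001]
force: [1.1, 0.6, -0.9]
finger_gap: 0.2
gripper_force: 58.8
```

```bash
python3 - <<'E'
from h import *
st=manip.sense();print(st["t"],st["tcp_pos"],st["tool_rot"],st["finger_gap"],st["force"])
s=manip.snapshot("wrist"); np.savez("w6.npz",**{k:s[k] for k in("img","mtx","world_to_cam")}); print(s["mtx"])
p=st["tcp_pos"];print(proj(s,[p[0],p[1],.084]),proj(s,[p[0],p[1],.16]))
save(s,"w6.png",(250,130,140,105),5.5)
E
```

```text
17.2167 [ 0.58951911 -0.00059836  0.13181766] [9.56120337e-01 2.92970276e-01 1.33846318e-03 7.26667178e-04] 0.19981624124026562 [ 1.13860129  0.60793958 -0.87127285]
[[277.7334054    0.         319.55845979]
 [  0.         277.7334054  203.07405804]
 [  0.           0.           1.        ]]
[318.51542058 225.4844102 ] [318.41653012 284.85329763]
```

View pics/w6.png

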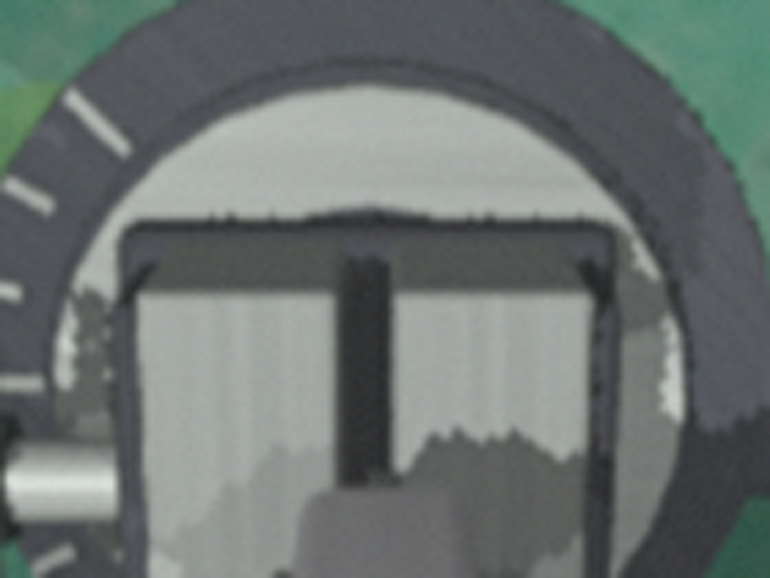

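Call:
servo_tool --commands '[0, 0, 0, 0, 0, 0, -1, 0, 0, 0, 0, 0, 0, -1, 0, 0, 0, 0, 0, 0, -1, 0, 0, 0, 0, 0, 0, -1, 0, 0, 0, 0, 0, 0, -1, 0, 0, 0, 0, 0, 0, -1]'

```text
t: 17.77
tcp_pos: [0.5884, -0.0006, 0.1303]
tool_rot: [0.956, 0.293, -0.0, -0.0]
force: [-0.5, 0.1, -1.3]
finger_gap: 0.205
gripper_force: 58.8
```

```bash
cat >> h.py <<'E'
def gap(s):
    g=cv2.cvtColor(s["img"],cv2.COLOR_RGB2GRAY).astype(float)
    b=g[188:212,300:335].mean(0); w=np.clip(np.median(b)-20-b,0,None); return 300+(w*np.arange(35)).sum()/w.sum()
E
python3 - <<'E'
from h import *
print("old",gap(dict(np.load("w6.npz"))))
for i in range(5):
    s=manip.snapshot("wrist"); st=manip.sense();p=st["tcp_pos"]
    print(st["t"],p.round(4),st["tool_rot"].round(4),gap(s).round(2),proj(s,[p[0],p[1],.084]).round(1))
np.savez("w7.npz",**{k:s[k] for k in("img","mtx","world_to_cam")}); save(s,"w7.png",(270,170,100,110),5)
E
```

```text
old 315.80885539795116
17.8167 [ 0.5884 -0.0006  0.1302] [ 0.9562  0.2928 -0.     -0.    ] 316.76 [318.6 226.1]
17.8667 [ 0.5884 -0.0006  0.1303] [ 0.9562  0.2927 -0.     -0.    ] 316.78 [318.7 226.1]
17.9167 [ 0.5885 -0.0006  0.1303] [ 0.9562  0.2928 -0.      0.    ] 316.78 [318.7 226.1]
17.9667 [ 0.5884 -0.0006  0.1302] [ 9.562e-01  2.928e-01 -1.000e-04 -0.000e+00] 316.79 [318.6 226.2]
18.0167 [ 0.5884 -0.0006  0.1303] [ 0.9562  0.2928 -0.     -0.    ] 316.79 [318.6 226.2]
```

View pics/w7.png

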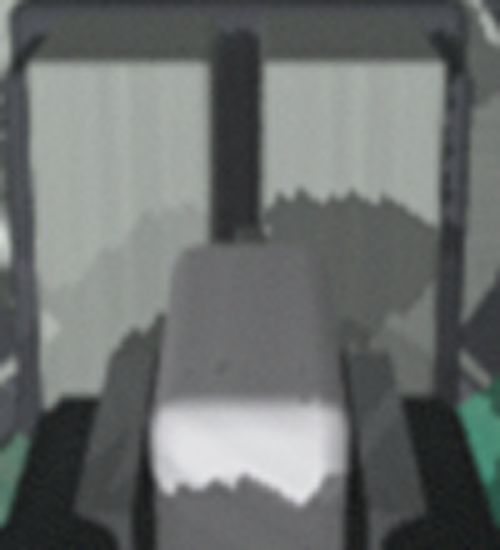

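The gap sits at about px 317 against the handle centreline at about 319.5, so shift by −1.7 mm and lower gently.

Call:
servo_tool --commands '[0, -0.0034, 0, 0, 0, 0, -1, 0, 0, 0, 0, 0, 0, -1, 0, 0, 0, 0, 0, 0, -1, 0, 0, 0, 0, 0, 0, -1, 0, 0, 0.008, 0, 0, 0, -1, 0, 0, 0.008, 0, 0, 0, -1, 0, 0, 0.008, 0, 0, 0, -1, 0, 0, 0.008, 0, 0, 0, -1, 0, 0, 0, 0, 0, 0, -1]'

```text
t: 18.77
tcp_pos: [0.5867, 0.0009, 0.1131]
tool_rot: [0.956, 0.293, -0.001, -0.001]
force: [-0.2, 0.6, -0.4]
finger_gap: 0.201
gripper_force: 58.8
```

```bash
python3 - <<'E'
from h import *
s=manip.snapshot("wrist"); st=manip.sense();p=st["tcp_pos"]
print(st["t"],p.round(4),st["force"],gap(s).round(2),proj(s,[p[0],p[1],.084]).round(1))
E
```

```text
18.8167 [0.587  0.0009 0.1135] [-0.0316985   0.03341336 -0.3386728 ] 319.82 [318.9 235.4]
```

It entered without force. Continue down.

Call:
servo_tool --commands '[0, 0, 0.005, 0, 0, 0, -1, 0, 0, 0.005, 0, 0, 0, -1, 0, 0, 0.005, 0, 0, 0, -1, 0, 0, 0.005, 0, 0, 0, -1, 0, 0, 0.005, 0, 0, 0, -1, 0, 0, 0.003, 0, 0, 0, -1, 0, 0, 0.002, 0, 0, 0, -1, 0, 0, 0, 0, 0, 0, -1]'

```text
t: 19.48
tcp_pos: [0.5874, 0.0008, 0.099]
tool_rot: [0.956, 0.293, -0.0, -0.0]
force: [0.0, 0.5, -1.4]
finger_gap: 0.204
gripper_force: 58.8
```

Call:
servo_tool --commands '[0, 0, 0.002, 0, 0, 0, -1, 0, 0, 0.002, 0, 0, 0, -1, 0, 0, 0, 0, 0, 0, -1, 0, 0, 0, 0, 0, 0, -1]'

```text
t: 19.82
tcp_pos: [0.5875, 0.0008, 0.0973]
tool_rot: [0.956, 0.293, -0.0, 0.0]
force: [-0.5, 0.4, -0.2]
finger_gap: 0.197
gripper_force: 58.8
```

Call:
servo_tool --commands '[0, 0, 0.002, 0, 0, 0, -1, 0, 0, 0.001, 0, 0, 0, -1, 0, 0, 0, 0, 0, 0, -1, 0, 0, 0, 0, 0, 0, -1]'

```text
t: 20.15
tcp_pos: [0.5877, 0.0008, 0.0964]
tool_rot: [0.956, 0.293, 0.0, 0.0]
force: [-1.4, 0.8, 4.2]
finger_gap: 0.202
gripper_force: 59.5
```

Shoulder contact at the predicted height. Release and rise.

Call:
servo_tool --commands '[0, 0, 0, 0, 0, 0, 1, 0, 0, 0, 0, 0, 0, 1, 0, 0, 0, 0, 0, 0, 1, 0, 0, 0, 0, 0, 0, 1, 0, 0, 0, 0, 0, 0, 1, 0, 0, 0, 0, 0, 0, 1, 0, 0, -0.03, 0, 0, 0, 1, 0, 0, -0.06, 0, 0, 0, 1, 0, 0, -0.06, 0, 0, 0, 1, 0, 0, -0.06, 0, 0, 0, 1, 0, 0, -0.06, 0, 0, 0, 1, 0, 0, -0.04, 0, 0, 0, 1]'

```text
t: 21.15
tcp_pos: [0.5885, 0.0007, 0.2539]
tool_rot: [0.956, 0.293, 0.002, 0.001]
force: [0.8, -0.8, -0.4]
finger_gap: 1.0
gripper_force: 0.0
```

Call:
servo_tool --commands '[-0.06, 0, 0, 0, 0, 0, 1, -0.06, 0, 0, 0, 0, 0, 1, 0, 0, 0, 0, 0, 0, 1, 0, 0, 0, 0, 0, 0, 1, 0, 0, 0, 0, 0, 0, 1, 0, 0, 0, 0, 0, 0, 1]'

```text
t: 21.65
tcp_pos: [0.5387, -0.0326, 0.2508]
tool_rot: [0.956, 0.293, 0.0, 0.0]
force: [0.6, -0.3, -0.4]
finger_gap: 1.001
gripper_force: 0.0
```

```bash
python3 - <<'E'
from h import *
st=manip.sense();print(st["t"],st["tcp_pos"],st["finger_gap"],st["force"])
s=manip.snapshot("wrist"); c=proj(s,[.5877,.0008,.1]).astype(int); print(c)
a=manip.snapshot("side"); d=proj(a,[.5877,.0008,.1]).astype(int)
def cr(s,c,w,h,f):
    x=max(c[0]-w//2,0);y=max(c[1]-h//2,0); return cv2.resize(s["img"][y:y+h,x:x+w],(int(w*f),int(h*f)),interpolation=cv2.INTER_CUBIC)
A=cr(s,c,150,150,2.6);B=cr(a,d,100,100,3.9)
h=min(A.shape[0],B.shape[0]); cv2.imwrite("pics/f.png",np.hstack([A[:h],B[:h]])[:,:,::-1])
E
```

```text
21.65 [ 0.53874483 -0.03259239  0.25083583] 1.0014252401756454 [ 0.61727694 -0.32766826 -0.42102117]
[318 134]
```

View pics/f.png

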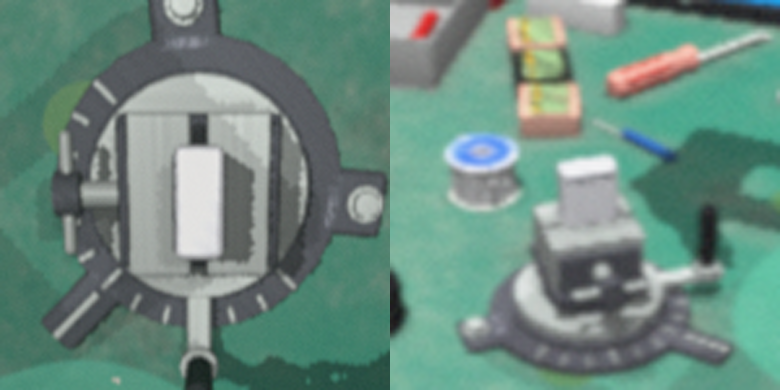

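The gauge stands upright in the gap at about (198,200), roughly mid-length, with its shoulder on the jaw tops. The lever is still at 45° (third click) and the arm is clear.

```bash
python3 -c "
from station import manip
print(manip.sign_off())"
```

```text
the job is handed in; nothing more can be done
None
```

The vise rests at the 45° click, with the thin gauge standing in the jaw gap, shoulder on the jaw tops and released. The job was handed in at about 22 s; no verdict came back, so this rests on the last wrist and side pictures, which did not cover the thick gauge or the bystanders.

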